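Put the separator away and latch the gasketed organizer

TASK

Put the flat blue brick separator back into the open bay of the clear organizer, lying flat inside it, then swing the lid down and press its front pad against the gasket until the catch snaps over the lid's tongue and holds it shut by itself. The plastic is thin: never press on the organizer with more than 20 N, and leave the jar, the excavator and the steel tray where they are.

Things in the scene. Friction and masses are not known exactly. Their poses are not given: they have to be found in the camera images.
- organizer: Clear plastic organizer, grey edges, fixed, 124 (x) by 208 (y) by 41 mm; its catch side is its -x side. Origin: on the table under the centre of the OPEN main bay, z up. On +y a narrow bay with closed lid (y 68 to 140, top z 48 mm): leave it. Sprung catch: middle of the front, x -76 to -63, y -15 to 15 mm, top z 64 mm (58 to 70). No part of it (lid too) bears more than 20 N.
- bay (a point): Centre of the main bay's inner floor, 4 mm above the table, axes as the organizer's. Inside: 118 (x) by 130 mm (y), 37 mm deep, walls 3 mm. A soft black rubber gasket, 6 mm wide, runs round on top of the rim, highest at the front: there it stands 50 to 62 mm above this floor, from 54 to 61 mm to -x, and gives way when pressed.
- hinge (a point): Middle of the main lid's hinge axis (along its y axis, level), 50 mm above the table, 64 mm to +x of the bay's centre; axes as the organizer's. The lid panel is 132 mm wide (y -66 to +66), 4 mm thick about this axis height, reaches 126 mm from the axis, and has a small tongue in the middle of its front edge to 132 mm, which the catch holds.
- lid (a joint): Main lid's hinge angle, rad: 0 level (its free edge to -x), grows opening up and over to +x. Starts open at 1.8 to 2.05, leaning back; stop at 2.05. Light friction, 0.04 N m; push it over from behind (+x side) near its free edge. Latched it reads -0.05 to 0.05: gasket and catch sit up to 6 mm higher or lower at each start, not measured, so the closing must be felt.
- catch (a joint): Slide of the sprung catch, m: 0 is its free position; the lid's tongue pushes it out to about 0.0045 (towards the organizer's -x); once snapped over the tongue it rests against it at about 0.0014. If it reads 0 with the lid down, it has not caught.
- lid_pad (a point): Centre of the grey 22 by 34 mm thumb pad on the main lid's outer face, 106 mm from the hinge: press here. z axis: outward normal. Gasket and catch resist over the last 10 mm or so: the push peaks at 8 to 11 N about 3 mm before the end, drops as the catch snaps over, then meets a firm stop 1 to 2 mm lower: push on slowly until 12 N is felt there. Let go too early, the lid rises again.
- separator: The brick separator: a plain flat blue plastic lever 90 long (x) by 18 wide (y) by 14 mm high, 30 g; the wedge end (last 28 mm towards +x) is only 6 mm high. Loose, lying flat on the table. Origin: centre of its underside, z up. Grip across its 18 mm width, on the thick part, 5 to 15 mm to -x of the origin.
- jar: Glass jar of round studs with a steel screw lid, 72 mm diameter, 88 mm high, loose. Origin: centre of its underside. Bystander.
- excavator: Small yellow excavator model, about 135 (x) by 58 (y) by 90 mm high, arm towards +x, loose. Origin: under its body on the table. Bystander.
- tray: Steel funnel-shaped round tray, 112 mm across the rim, 34 mm high, loose. Origin: centre of its underside. Bystander.
There are look-alikes about, which are no part of the job. There is more than one size of the separator; the job needs the middle-sized. There is more than one size of the organizer; the one meant has the size given above.

How it is judged:
By the outcome, as a careful person would: the job done as asked, in the order asked, and still so for the second after the job is handed in, with the robot touching nothing.
It also fails if it takes over 72 s, if anything falls off the work surface, if the arm or the gripper's body presses on something with over 40 N, if the wrist force passes 120 N, or if a joint passes its speed limit or range.

ROBOT

A 6-joint arm with a two-finger parallel gripper is mounted at the origin on the work surface. World frame = base frame: x ahead of the robot, y to its left, z up, the work surface at z = 0. Lengths are in mm, angles in degrees, forces in N, time in s.
With the tool pointing down it reaches from about 300 to 850 mm from the base axis. Payload 4.2 kg.
Tool frame: the origin (TCP) lies at the very end of the fingers, on their centre line; the grasp point (between the pads) lies 19 mm behind it; z points along the fingers, y is the direction in which the jaws open and shut (so a half turn about z gives the same grasp; the last joint's range is limited). The gripper opens to 91 mm and grips with 3 to 60 N. Pads are 32 mm wide; open, the fingers measure 118 mm over their backs; the gripper's body (76 mm by 178 mm) begins 60 mm behind the grasp point.
Start: joints at [-72.823, 18.312, 89.639, -0, 72.044, -1.146], TCP at [180.77, -545.862, 213.976] pointing down, gripper open.
Joint ranges: [-177.97, 177.97], [-48.28, 115.42], [12.27, 149.76], [-77.06, 257.06], [2.81, 150.46], [-146.56, 146.56]. Speed limits (degrees/s): [147.25, 147.25, 180, 180, 180, 180].

INTERFACE

Orientations are given as [roll, pitch, yaw] about the fixed x, y, z axes, in that order (R = Rz(yaw) Ry(pitch) Rx(roll)).
In Python, from workcell import * gives the robot as it stands. The module is installed in compiled form; this text tells all that it offers.
- The arm moves only by the tool servo_tool, never from a script. Its argument "plan" is a list that holds one entry, the list of rows, each a list of 7 numbers: the shift along the tool's x, y, z in mm, then the turn, a rotation vector about the tool's x, y, z in rad, then the opening, from 0 (shut) to 1 (fully open). A call has 1 to 20 rows; each row is the pose to reach, as a shift and turn from the pose commanded when the call began, along the tool's axes at that moment; what a row does not reach only later rows make up. A row lasts 1/10 s, in which the tool goes at most 50 mm and 8.59 degrees, less where a joint would pass 70% of its speed; a pose out of reach is approached as far as the arm can. A call with a gripper value outside its range is refused whole. The fingers move at their own pace and stop on an object; "squeeze" is the grip in N (left out, the last holds). Time passes only in rows, so rows that repeat a pose let the fingers close. It gives the time, the measured TCP pose, the force and the opening at its end, in the units of the state.
- state(): the state, without advancing time (a new reading comes with each control period).
- grab_frame(name): name is "scene" or "side" or "wrist"; returns a dict with "color" (420x560x3 uint8, red, green, blue), "range_z" (420x560 float32, mm along the optical axis (not along the pixel's ray), 0 where there is no reading), "fx", "fy", "cx", "cy" (pixels), "rvec" (rotation vector, rad) and "tvec" (3), from world to camera coordinates, as OpenCV has them; the wrist camera has in their place "tool_from_camera" (4x4, takes a point from camera to tool coordinates, whose origin is the TCP and whose axes are the flange's). Camera axes: x right, y down, z forward; pixel columns grow to the right and rows downward; lengths in mm; the calibration is good to about 2 mm. The wrist camera is an equidistant fisheye: a pixel r from the principal point sees the ray r / f radians off the axis. A picture is of the moment at which its call begins: read the wrist's pose just before it.
- job_done(): hands the job in, once; it reports no verdict.
The state is a dict: "time_s": time; "qpos": joint angles; "qvel": joint speeds; "effort": joint torques, N m; "ee_pos": TCP position; "ee_rot": TCP orientation; "force": force on the tool from outside, world axes, zero at the start; "torque": the same for the moment, N m; "gripper_width": finger opening in mm.
Only numpy, scipy, OpenCV 4.12 (cv2) and the standard library are available. Lean on these libraries where they do the work, as an engineer would, in place of code of your own. Each camera call takes 0.05 s, during which the arm holds its last target.

## Working session

There is one attempt and no reset: what is moved stays moved. The work goes in short steps, Python scripts to look and compute and a tool call to move; the robot and the scene stay as the last step left them, time stands still between calls to the robot, and variables do not carry over. Pictures are saved under pics/ and viewed, and the job is handed in when it is done.

Besides the shell and the picture viewer there is one more tool, called after ">>>" as name(argument=value, ...), one argument or row to a line, values as JSON. servo_tool: Moves the arm, as the interface text tells. Its arguments: {"type":"object","properties":{"plan":{"type":"array"},"squeeze":{"type":"number"}},"required":["plan"]}

```bash
mkdir -p pics
cat > h.py <<'E'
from workcell import *
import numpy as np, cv2
from scipy.spatial.transform import Rotation as Ro
def shot(n,fn):
    f=grab_frame(n); cv2.imwrite('pics/'+fn+'.png',f['color'][:,:,::-1])
    np.savez('pics/'+fn+'.npz',**f); return f
E
python3 - <<'E'
from h import *
for n in('scene','side','wrist'):
    f=shot(n,n+'0'); print(n,f['fx'],f['cx'],f.get('rvec'),f.get('tvec'),f.get('tool_from_camera'))
print(state())
E
```

```text
scene 392.56141160221074 282.22578076727325 [ 1.76051728  1.60255655 -0.73765467] [ -98.27452708 -312.47282865 1648.79423963] None
side 470.16565843234787 277.35491076462495 [ 2.41003828 -0.29995122  0.08817911] [-565.35504017  161.07699254 1071.06090848] None
wrist 325.19226210127806 275.62196853132883 None None [[ 3.24123813e-04 -9.62365154e-01 -2.71759464e-01  7.93478805e+01]
 [ 9.99999817e-01  1.72856464e-04  5.80560151e-04  8.09269573e-01]
 [-5.11735479e-04 -2.71759602e-01  9.62365033e-01 -1.70773216e+02]
 [ 0.00000000e+00  0.00000000e+00  0.00000000e+00  1.00000000e+00]]
{'time_s': 0.15, 'qpos': array([-7.28254551e+01,  1.83440501e+01,  8.96891136e+01,  1.86317946e-04,
        7.20437589e+01, -1.14524914e+00]), 'qvel': array([ 0.03986579, -0.1122388 , -0.20171767,  0.00538844,  0.18645228,
        0.02169845]), 'effort': array([ 3.90652289e-06, -4.12773585e+01, -2.32154489e+01,  7.26770447e-02,
        4.33417142e-02, -9.70535234e-05]), 'ee_pos': array([ 180.6336081 , -545.50285005,  213.31354074]), 'ee_rot': array([-1.79923096e+02, -1.71458556e-03,  1.83197353e+01]), 'force': array([-0.17182979,  0.20361804,  0.45723336]), 'torque': array([-0.03266257, -0.01357055, -0.01935493]), 'gripper_width': 91.04037086978367}
```

View pics/scene0.png

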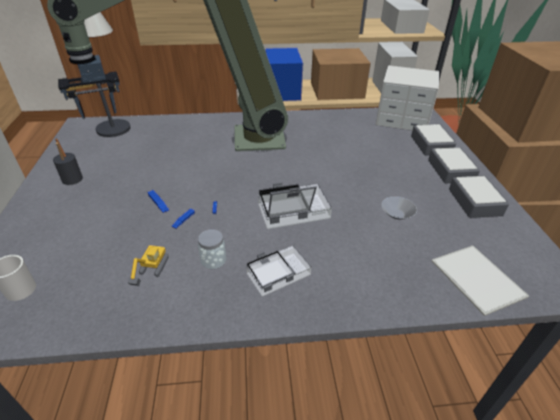

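View pics/side0.png

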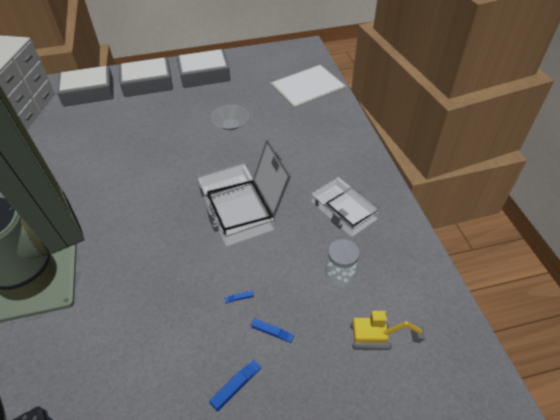

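View pics/wrist0.png

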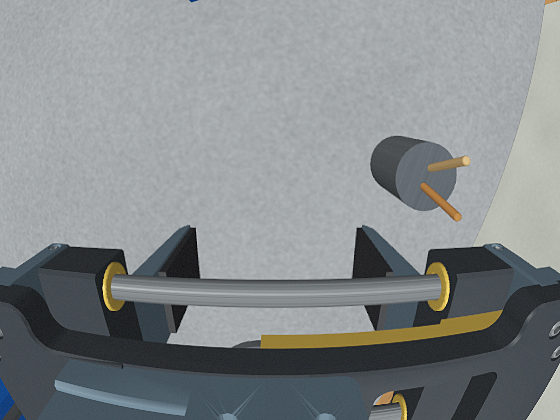

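The side view shows three blue separators at (239,297), (272,330) and (236,385), two organizers at (240,203, lid open) and (345,205), the jar at (343,262), the excavator at (375,330) and the tray at (230,118). Next I'll measure their sizes.

```bash
cat >> h.py <<'E'
def load(fn): 
    d=np.load('pics/'+fn+'.npz'); return {k:d[k] for k in d.files}
def ext(f):
    R=cv2.Rodrigues(f['rvec'])[0]; return R,f['tvec'].reshape(3)
def plane(f,uv,z):
    R,t=ext(f); uv=np.atleast_2d(uv).astype(float)
    d=np.c_[(uv[:,0]-f['cx'])/f['fx'],(uv[:,1]-f['cy'])/f['fy'],np.ones(len(uv))]@R
    c=-R.T@t; s=(z-c[2])/d[:,2]; return c+d*s[:,None]
def cloud(f):
    R,t=ext(f); z=f['range_z'].astype(float); v,u=np.indices(z.shape)
    p=np.stack([(u-f['cx'])/f['fx']*z,(v-f['cy'])/f['fy']*z,z],-1)
    return (p-t)@R
E
python3 - <<'E'
from h import *
for n in('scene0','side0'):
    f=load(n); hsv=cv2.cvtColor(f['color'],cv2.COLOR_RGB2HSV); P=cloud(f)
    m=cv2.inRange(hsv,(108,150,60),(125,255,255))
    k,l,s,c=cv2.connectedComponentsWithStats(m)
    for i in range(1,k):
        if s[i,4]<30: continue
        v,u=np.nonzero(l==i); p=P[v,u]; 
        if p[:,2].mean()>60: continue
        q=plane(f,np.c_[u,v],10)[:,:2].astype(np.float32); r=cv2.minAreaRect(q)
        top=p[p[:,2]>np.median(p[:,2])-3]
        print(n,c[i].round(),s[i,4],'z',np.percentile(p[:,2],[5,50,95]).round(1),'rect',np.round(r[0]),np.round(r[1]),round(r[2],1))
    # organizer: print points at corners later
    img=cv2.resize(f['color'],None,fx=1,fy=1)
f=load('side0'); c=f['color'][130:260,180:400]; cv2.imwrite('pics/org_side.png',cv2.resize(c,None,fx=3.6,fy=3.6,interpolation=cv2.INTER_CUBIC)[:,:,::-1])
f=load('scene0'); c=f['color'][170:300,140:340]; cv2.imwrite('pics/org_scene.png',cv2.resize(c,None,fx=4,fy=4,interpolation=cv2.INTER_CUBIC)[:,:,::-1])
E
```

```text
scene0 [286.  71.] 1345 z [-172.8  -15.2   24. ] rect [-726.  211.] [768. 196.] 1.9
scene0 [158. 201.] 163 z [ 4.7 13.3 16.9] rect [ 418. -356.] [128.  22.] 31.2
scene0 [214. 207.] 35 z [1.3 6.6 9.6] rect [ 467. -169.] [52. 10.] 1.7
scene0 [183. 218.] 132 z [ 1.9  9.4 13.4] rect [ 513. -265.] [23. 93.] 53.8
side0 [239. 296.] 141 z [ 3.1  8.2 11.5] rect [ 454. -173.] [13. 58.] 89.9
side0 [272. 330.] 353 z [ 4.8 11.8 15.7] rect [ 505. -268.] [19. 89.] 52.3
side0 [234. 385.] 748 z [ 7.1 16.3 19.6] rect [ 411. -357.] [112.  24.] 32.3
```

View pics/org_side.png

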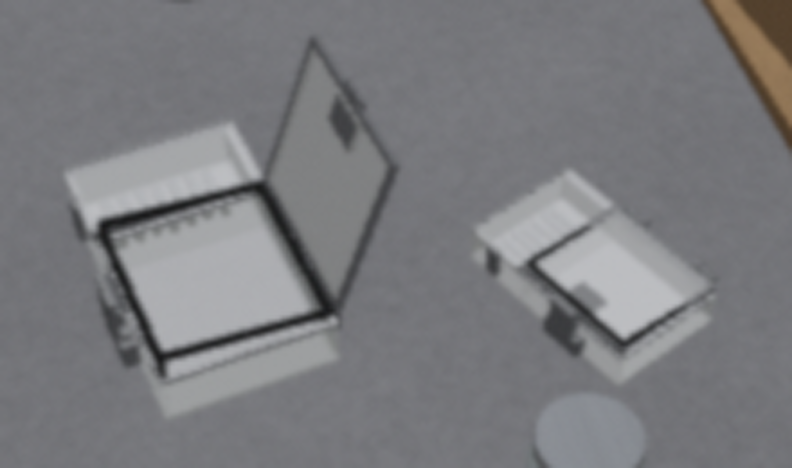

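View pics/org_scene.png

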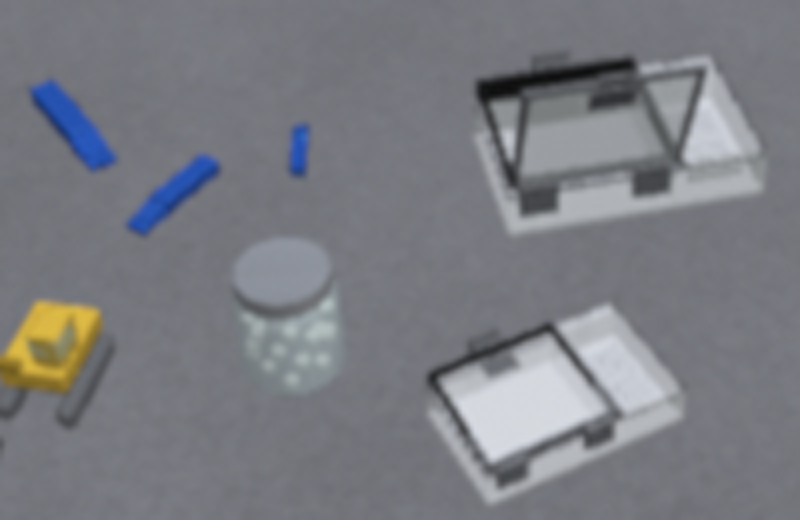

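Run:
```python
from h import *
f=load('side0')
S=lambda a:np.array(a,float)/3.6+[180,130]
A=plane(f,S([(165,418),(340,355)]),0); print('bottom',A.round(1))
T=plane(f,S([(165,383),(338,322),(65,173),(232,123)]),41); print('top z41',T.round(1))
for a,b in((0,1),(0,2),(1,3)): print(np.linalg.norm(T[a]-T[b]),np.degrees(np.arctan2(*(T[b]-T[a])[1::-1])))
print('small', plane(f,S([(622,382),(712,320),(475,258)]),0).round())
P=cloud(f); v,u=np.nonzero(P[...,2]>41)
hsv=cv2.cvtColor(f['color'],cv2.COLOR_RGB2HSV)
m=cv2.inRange(hsv,(108,150,60),(125,255,255)); k,l,s,c=cv2.connectedComponentsWithStats(m)
for i in range(1,k):
    if abs(c[i][0]-272)<4:
        v,u=np.nonzero(l==i); p=P[v,u]; q=p[:,:2]-p[:,:2].mean(0); w=np.linalg.svd(q,full_matrices=False)[2][0]; t=q@w
        print('axis',w,np.degrees(np.arctan2(w[1],w[0])))
        for a in range(-50,50,8):
            mm=(t>a)&(t<a+8)
            if mm.any(): print(a,mm.sum(),np.percentile(p[mm,2],[50,90]).round(1))
print('lid pts')
for uv in((313,38),(395,168),(262,185),(338,312),(342,122)):
    x,y=S([uv])[0].round().astype(int); print(uv,P[y-1:y+2,x-1:x+2].reshape(-1,3).mean(0).round())
```

```text
bottom [[449.6 -26.2  -0. ]
 [574.   -3.9   0. ]]
top z41 [[453.2 -29.5  41. ]
 [572.5  -8.3  41. ]
 [415.6 175.3  41. ]
 [541.4 195.1  41. ]]
121.20513954289997 10.056848331008517
208.13350685053805 100.3979668487111
205.74293761974621 98.69114996515896
small [[751. -74.  -0.]
 [829. -39.   0.]
 [688.  57.   0.]]
axis [ 0.10108553 -0.99487774] -84.19831657999318
-42 4 [11.9 12.7]
-34 29 [13.8 15.8]
-26 47 [13.3 15.4]
-18 43 [13.2 15.4]
-10 54 [12.8 15. ]
-2 47 [12.2 14.8]
6 52 [ 9.7 13.5]
14 51 [ 7.2 11. ]
22 24 [5.3 8.1]
lid pts
(313, 38) [591. 127. 168.]
(395, 168) [633.  70.  91.]
(262, 185) [549. 118.  52.]
(338, 312) [577.  11.  26.]
(342, 122) [595.  64. 150.]
```

Middle separator (90 by 19 mm) is at about (505,-267), side pixel (272,330). The small one measures 58 mm and the large one 112 mm. The matching organizer is the one at side pixel (240,203): its top measures about 208 mm in y, yaw about 10°. Before moving I'll check the choice in a crop, then go over it.

```bash
cat >> h.py <<'E'
def rel(pos,rpy,st=None,cmd=None):
    """tool-frame shift and rotvec from current pose to target"""
    st=st or state(); R=Ro.from_euler('xyz',st['ee_rot'],degrees=True); T=Ro.from_euler('xyz',rpy,degrees=True)
    d=R.inv().apply(np.array(pos)-st['ee_pos']); return d.round(1),(R.inv()*T).as_rotvec().round(4)
E
python3 - <<'E'
from h import *
print(rel((495,-260,214),(180,0,142)))
f=load('side0'); c=f['color'][280:415,200:320]; cv2.imwrite('pics/sepcrop.png',cv2.resize(c,None,fx=4,fy=4,interpolation=cv2.INTER_CUBIC)[:,:,::-1])
E
```

```text
(array([ 388.2, -172.2,   -0.4]), array([-7.0000e-04, -1.5000e-03, -2.1586e+00]))
```

View pics/sepcrop.png

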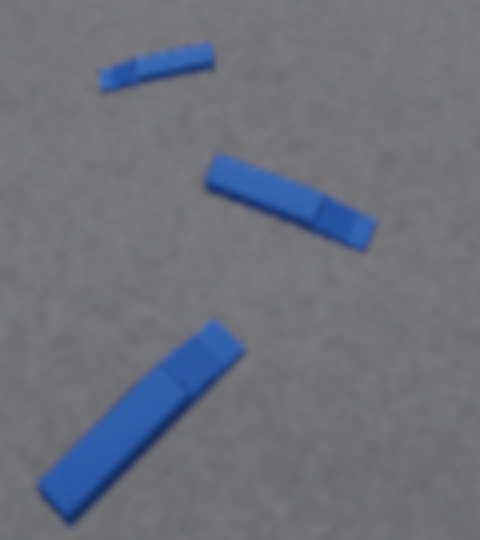

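The crop shows three sizes. The middle one (crop centre 290,205) has its wedge toward the right in the image, which is +x,-y, so its yaw is about -38°.

>>> servo_tool(
  plan=[
    [[388, -172, 0, 0, 0, -2.159, 1], [388, -172, 0, 0, 0, -2.159, 1], [388, -172, 0, 0, 0, -2.159, 1], [388, -172, 0, 0, 0, -2.159, 1], [388, -172, 0, 0, 0, -2.159, 1], [388, -172, 0, 0, 0, -2.159, 1], [388, -172, 0, 0, 0, -2.159, 1], [388, -172, 0, 0, 0, -2.159, 1], [388, -172, 0, 0, 0, -2.159, 1], [388, -172, 0, 0, 0, -2.159, 1], [388, -172, 0, 0, 0, -2.159, 1], [388, -172, 0, 0, 0, -2.159, 1], [388, -172, 0, 0, 0, -2.159, 1], [388, -172, 0, 0, 0, -2.159, 1], [388, -172, 0, 0, 0, -2.159, 1], [388, -172, 0, 0, 0, -2.159, 1], [388, -172, 0, 0, 0, -2.159, 1]],
  ],
)

```text
time_s: 1.85
ee_pos: [494.9, -260.5, 213.7]
ee_rot: [-180.0, -0.0, 141.9]
force: [0.1, -0.3, -0.5]
gripper_width: 91.3
```

```bash
cat >> h.py <<'E'
def wrist(fn):
    st=state(); f=shot('wrist',fn); np.savez('pics/'+fn+'.npz',ep=st['ee_pos'],er=st['ee_rot'],**f); return load(fn)
def wray(f,uv):
    uv=np.atleast_2d(uv).astype(float); d=uv-[f['cx'],f['cy']]; d[:,1]*=f['fx']/f['fy']
    r=np.linalg.norm(d,axis=1); th=r/f['fx']; k=np.where(r>1e-6,np.sin(th)/np.maximum(r,1e-6),0)
    c=np.c_[d*k[:,None],np.cos(th)]
    T=f['tool_from_camera']; R=Ro.from_euler('xyz',f['er'],degrees=True)
    return R.apply(T[:3,3])+f['ep'], R.apply(c@T[:3,:3].T)
def wplane(f,uv,z):
    o,d=wray(f,uv); return o+d*((z-o[2])/d[:,2])[:,None]
def wproj(f,X):
    R=Ro.from_euler('xyz',f['er'],degrees=True); T=f['tool_from_camera']
    p=(R.inv().apply(np.atleast_2d(X)-f['ep'])-T[:3,3])@T[:3,:3]
    r=np.hypot(p[:,0],p[:,1]); th=np.arctan2(r,p[:,2]); return np.c_[f['cx']+f['fx']*th*p[:,0]/r,f['cy']+f['fy']*th*p[:,1]/r]
def tri(f1,a,f2,b):
    o1,d1=wray(f1,a); o2,d2=wray(f2,b); out=[]
    for x,y in zip(d1,d2):
        s=np.linalg.lstsq(np.c_[x,-y],o2-o1,rcond=None)[0]; p,q=o1+s[0]*x,o2+s[1]*y; out.append(np.r_[(p+q)/2,np.linalg.norm(p-q)])
    return np.array(out)
def bluerect(f,z):
    hsv=cv2.cvtColor(f['color'],cv2.COLOR_RGB2HSV)
    m=cv2.inRange(hsv,(105,130,50),(128,255,255)); k,l,s,c=cv2.connectedComponentsWithStats(m)
    for i in range(1,k):
        if s[i,4]<200: continue
        v,u=np.nonzero(l==i); r=cv2.minAreaRect(wplane(f,np.c_[u,v],z)[:,:2].astype(np.float32))
        bx=cv2.boxPoints(cv2.minAreaRect(np.c_[u,v].astype(np.float32)))
        print(c[i].round(1),s[i,4],np.round(r[0],1),np.round(r[1],1),round(r[2],1),'px',bx.round().tolist())
E
python3 - <<'E'
from h import *
f=wrist('w1'); print(f['ep'],f['er'],state()['time_s']); bluerect(f,14); bluerect(f,0)
E
```

```text
[ 494.91325306 -260.52919293  213.72656594] [-1.79994627e+02 -2.43002847e-02  1.41945587e+02] 1.9
[315.5 107.4] 501 [ 457.3 -171. ] [12.7 61.2] 89.7 px [[295.0, 90.0], [304.0, 83.0], [337.0, 126.0], [328.0, 132.0]]
[278.1 190. ] 860 [ 507.8 -264.8] [17.4 86.1] 53.2 px [[270.0, 155.0], [285.0, 155.0], [286.0, 226.0], [271.0, 226.0]]
[172.5 178.3] 1413 [ 415.9 -355.6] [116.4  26.2] 32.8 px [[126.0, 174.0], [132.0, 154.0], [220.0, 184.0], [213.0, 203.0]]
[315.5 107.4] 501 [ 458.1 -169.4] [13.2 63.5] 89.7 px [[295.0, 90.0], [304.0, 83.0], [337.0, 126.0], [328.0, 132.0]]
[278.1 190. ] 860 [ 510.5 -266.8] [18.  89.4] 53.2 px [[270.0, 155.0], [285.0, 155.0], [286.0, 226.0], [271.0, 226.0]]
[172.5 178.3] 1413 [ 415.1 -360.9] [120.8  27.2] 32.8 px [[126.0, 174.0], [132.0, 154.0], [220.0, 184.0], [213.0, 203.0]]
```

View pics/w1.png

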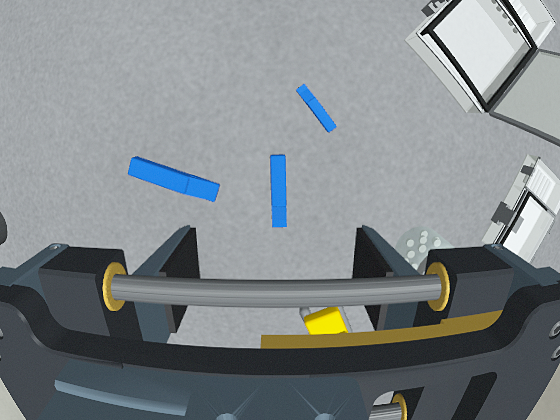

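The wrist view has the middle separator upright at (278,190), with its thick end at row 155 and its wedge at row 226. The small one is at (316,107) and the large one at (173,178). I'll descend partway for a second view and measure height from the two.

Run:
```python
from h import *
f=load('w1')
a=wplane(f,[(278,155)],0)[0]; b=wplane(f,[(278.5,226.5)],6)[0]; c=(a+b)/2; print(a,b,np.linalg.norm((a-b)[:2]),c,np.degrees(np.arctan2(*(b-a)[1::-1])))
yaw=np.radians(-36.8); g=c[:2]-10*np.array([np.cos(yaw),np.sin(yaw)]); print(g)
print(rel((g[0],g[1],110),(180,0,143.2)))
```

```text
[ 475.34688524 -239.52941665    0.        ] [ 544.73221216 -292.88572997    6.        ] 87.52839403120785 [ 510.0395487  -266.20757331    3.        ] -37.55976377274956
[ 502.03223499 -260.21733733]
(array([ -5.4,   4.7, 103.8]), array([-0.0001, -0.0003, -0.0217]))
```

>>> servo_tool(
  plan=[
    [[-5, 4, 50, 0, 0, -0.02, 1], [-5, 4, 100, 0, 0, -0.02, 1], [-5, 4, 100, 0, 0, -0.02, 0.6], [-5, 4, 100, 0, 0, -0.02, 0.6]],
  ],
)

```text
time_s: 2.3
ee_pos: [501.5, -260.6, 114.3]
ee_rot: [-180.0, -0.1, 143.1]
force: [0.2, -0.1, 0.4]
gripper_width: 78.1
```

Run:
```python
from h import *
f=wrist('w2'); print(f['ep'],f['er'],state()['time_s'],state()['gripper_width']); bluerect(f,14)
```

```text
[ 501.50617562 -260.61016618  114.25151578] [-1.79987481e+02 -5.24636572e-02  1.43143705e+02] 2.35 74.11807955179135
[327.6 100.2] 799 [ 457.5 -171.4] [12.8 61.1] 89.6 px [[300.0, 75.0], [313.0, 66.0], [355.0, 126.0], [343.0, 134.0]]
[136.6 190. ] 1965 [ 415.8 -355.1] [117.8  27.5] 32.7 px [[77.0, 185.0], [87.0, 158.0], [198.0, 200.0], [189.0, 226.0]]
[274.5 210.2] 1241 [ 507.1 -264.4] [17.1 86.1] 53.6 px [[264.0, 162.0], [284.0, 162.0], [284.0, 256.0], [264.0, 256.0]]
```

View pics/w2.png

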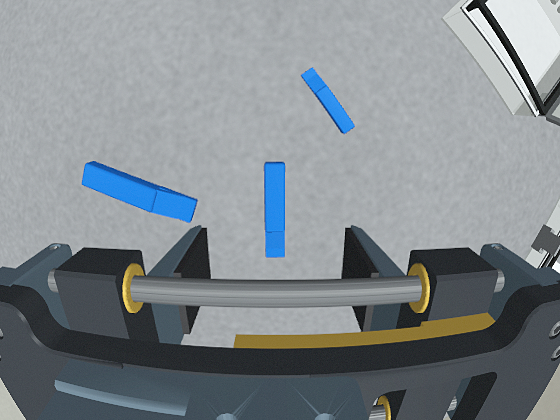

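Second view: the separator is at (274,162..257) with its shoulder at about row 232. I'll triangulate from that.

Run:
```python
from h import *
a,b=load('w1'),load('w2')
def prof(f,u):
    c=f['color'][140:262,u-3:u+4].astype(float).mean(1); g=np.abs(np.diff(c.sum(1))); i=np.argsort(g)[-6:]; return sorted((int(k)+140,int(g[k])) for k in i)
print(prof(a,278),prof(b,274))
def tz(f): return f['range_z']
f=load('side0'); g=load('scene0')
print(tri(a,[(278,155),(278.5,206),(278.5,226.5)],b,[(274.5,162),(274.5,232),(274.5,257)]).round(1))
c=wplane(b,[(274.5,162)],0)[0]; d=wplane(b,[(274.5,257)],6)[0]; m=(c+d)/2; print(c,d,m,np.linalg.norm((c-d)[:2]))
yaw=np.radians(-36.7); gp=m[:2]-10*np.array([np.cos(yaw),np.sin(yaw)]); print(gp, rel((gp[0],gp[1],4),(180,0,143.3)))
```

```text
[(153, 128), (154, 88), (155, 121), (205, 40), (226, 56), (227, 47)] [(160, 83), (161, 223), (162, 79), (163, 72), (230, 65), (257, 90)]
[[ 4.767e+02 -2.409e+02 -1.670e+01  8.000e-01]
 [ 5.199e+02 -2.738e+02  2.350e+01  1.000e-01]
 [ 5.437e+02 -2.919e+02  1.000e+01  4.000e-01]]
[ 474.42643911 -239.64007922    0.        ] [ 545.33803268 -292.84845519    6.        ] [ 509.88223589 -266.24426721    3.        ] 88.65430263705497
[ 501.86447945 -260.26801574] (array([  1.6,   0.3, 111.8]), array([ 0.0003,  0.003 , -0.0027]))
```

>>> servo_tool(
  plan=[
    [[1, 0, 45, 0, 0, 0, 0.4], [1.5, 0, 85, 0, 0, 0, 0.4], [1.5, 0, 105, 0, 0, 0, 0.4], [1.5, 0, 110, 0, 0, 0, 0.4], [1.5, 0, 110, 0, 0, 0, 0], [1.5, 0, 110, 0, 0, 0, 0], [1.5, 0, 110, 0, 0, 0, 0], [1.5, 0, 110, 0, 0, 0, 0], [1.5, 0, 110, 0, 0, 0, 0], [1.5, 0, 110, 0, 0, 0, 0]],
  ],
  squeeze=15,
)

```text
time_s: 3.35
ee_pos: [501.7, -260.5, 6.0]
ee_rot: [180.0, 0.2, 143.2]
force: [-0.7, 0.6, 7.6]
gripper_width: 18.2
```

Gripped: the opening stopped at 18.2 mm. Next I'll lift and view the organizer from above.

Run:
```python
from h import *
y=np.radians(10); R=np.array([[np.cos(y),-np.sin(y)],[np.sin(y),np.cos(y)]]); o=np.array([501,48])
for p in((30,0),(-40,0)):
    t=o+R@p; print(t,rel((t[0],t[1],240),(180,0,-170)))
```

```text
[530.54423259  53.20944533] (array([ 163.9,  268.5, -234.6]), array([-0.0013,  0.0042, -0.8174]))
[461.60768988  41.05407289] (array([ 211.8,  217.4, -234.8]), array([-0.0013,  0.0042, -0.8174]))
```

>>> servo_tool(
  plan=[
    [[0, 0, -40, 0, 0, 0, 0], [0, 0, -90, 0, 0, 0, 0], [0, 0, -140, 0, 0, 0, 0], [0, 0, -190, 0, 0, 0, 0], [20, 30, -235, 0, 0, -0.1, 0], [164, 268, -235, 0, 0, -0.817, 0], [164, 268, -235, 0, 0, -0.817, 0], [164, 268, -235, 0, 0, -0.817, 0], [164, 268, -235, 0, 0, -0.817, 0], [164, 268, -235, 0, 0, -0.817, 0], [164, 268, -235, 0, 0, -0.817, 0], [164, 268, -235, 0, 0, -0.817, 0], [164, 268, -235, 0, 0, -0.817, 0], [164, 268, -235, 0, 0, -0.817, 0], [164, 268, -235, 0, 0, -0.817, 0]],
  ],
)

```text
time_s: 4.85
ee_pos: [529.5, 51.9, 239.0]
ee_rot: [-180.0, -0.0, -170.1]
force: [-0.6, 0.9, -0.5]
gripper_width: 17.6
```

Run:
```python
from h import *
f=wrist('w3'); print(f['ep'],f['er'],state()['time_s'],state()['gripper_width'],state()['force'])
cv2.imwrite('pics/w3b.png',cv2.resize(f['color'][:300],None,fx=1.42,fy=1.42,interpolation=cv2.INTER_CUBIC)[:,:,::-1])
```

```text
[529.49049168  51.89873977 239.04823035] [-1.79977133e+02 -1.61301078e-04 -1.70127838e+02] 4.9 17.742349477474416 [ 0.2940347  -0.27435805 -0.92578855]
```

View pics/w3b.png

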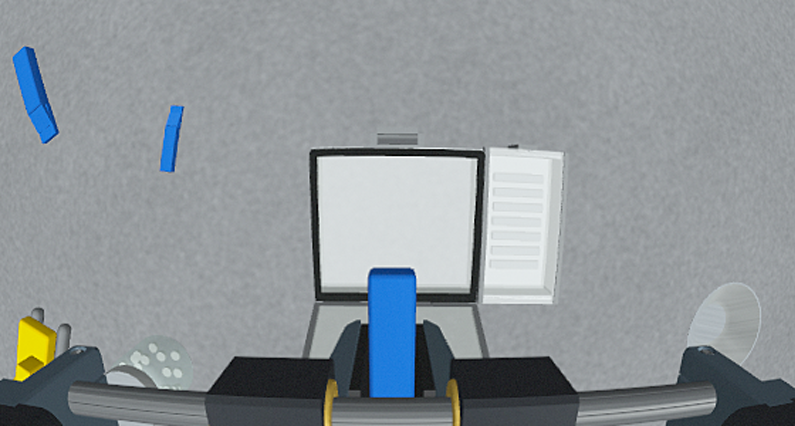

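The view shows the main bay at the zoomed corners (313,152), (483,152), (477,300), (317,300), the catch at (397,139), the narrow bay to the right, and the separator held straight at (392,330). I'll take a second view for stereo.

>>> servo_tool(
  plan=[
    [[35, 0, 0, 0, 0, 0, 0], [70, 0, 0, 0, 0, 0, 0], [70, 0, 0, 0, 0, 0, 0], [70, 0, 0, 0, 0, 0, 0]],
  ],
)

```text
time_s: 5.3
ee_pos: [460.8, 40.4, 239.5]
ee_rot: [-180.0, 0.1, -170.1]
force: [-0.2, 0.1, -0.8]
gripper_width: 17.9
```

Run:
```python
from h import *
f=wrist('w4'); print(f['ep'],f['er'],state()['time_s'],state()['gripper_width'],state()['force'])
for n,r in(('w3',(200,420,85,225)),('w4',(200,420,105,275))):
    g=load(n)['color']; c=g[r[2]:r[3],r[0]:r[1]]; cv2.imwrite(f'pics/{n}c.png',cv2.resize(c,None,fx=3.5,fy=3.5,interpolation=cv2.INTER_CUBIC)[:,:,::-1])
```

```text
[460.78385382  40.36609462 239.48199504] [-1.79982626e+02  1.04086791e-01 -1.70102330e+02] 5.35 17.432514187800738 [ 0.77827114  1.1391905  -1.04945512]
```

View pics/w3c.png

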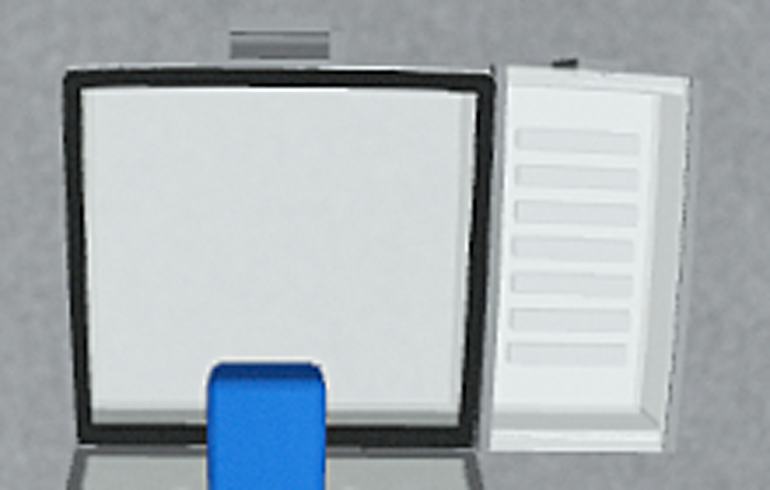

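View pics/w4c.png

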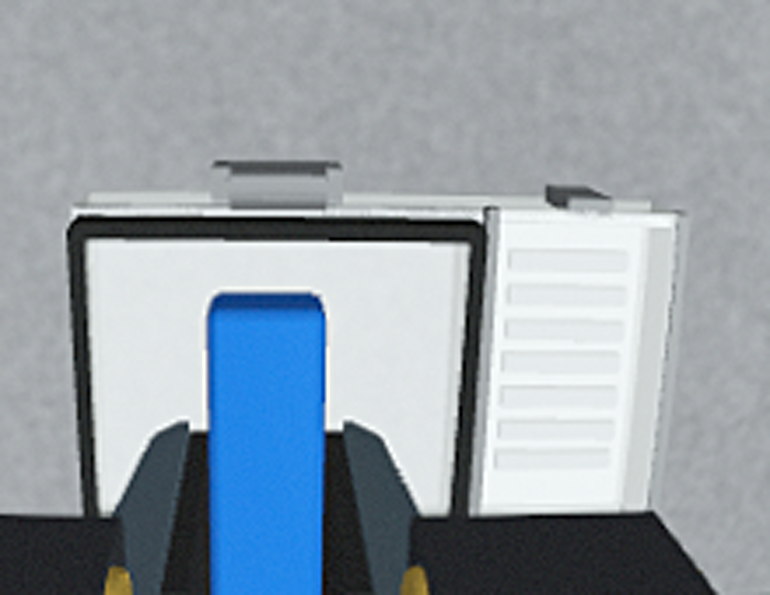

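```bash
cat > pose.py <<'E'
from h import *
a,b=load('w3'),load('w4')
A=lambda p:np.array(p,float)/3.5+[200-.36,85-.36]
B=lambda p:np.array(p,float)/3.5+[200-.36,105-.36]
n=['gask FL out','gask FR out','gask FL in','gask FR in','catch TL','catch TR']
T=tri(a,A([(66,71),(494,73),(82,88),(478,93),(231,31),(329,31)]),b,B([(72,217),(487,220),(88,240),(470,241),(213,163),(341,164)]))
for k,t in zip(n,T): print(k,t.round(1))
for z in(50,55,60): print(z,'front corners',wplane(a,A([(66,71),(494,73)]),z).round(1).tolist(),wplane(b,B([(72,217),(487,220)]),z).round(1).tolist())
# floor corners (z=4)
F=wplane(a,A([(90,410),(460,412)]),4); print('floor rear',F.round(1))
r=wplane(a,A([(80,443),(482,445)]),41);print('rear z41',r.round(1),np.linalg.norm(r[0]-r[1]),np.degrees(np.arctan2(*(r[1]-r[0])[1::-1]))-90)
E
python3 pose.py
```

```text
gask FL out [454.1 -25.1  51.3   0.7]
gask FR out [4.315e+02 1.065e+02 5.370e+01 1.000e-01]
gask FL in [458.6 -17.6  61.3   0.7]
gask FR in [4.389e+02 1.021e+02 5.580e+01 2.000e-01]
catch TL [432.4  19.5  23.9   5.9]
catch TR [426.   57.   24.8   5. ]
50 front corners [[454.1, -25.7, 50.0], [431.3, 107.1, 50.0]] [[454.2, -25.0, 50.0], [432.0, 107.4, 50.0]]
55 front corners [[454.1, -24.8, 55.0], [431.6, 106.2, 55.0]] [[453.3, -24.2, 55.0], [431.3, 106.2, 55.0]]
60 front corners [[454.2, -23.9, 60.0], [431.9, 105.2, 60.0]] [[452.4, -23.5, 60.0], [430.7, 105.1, 60.0]]
floor rear [[575.9  -7.2   4. ]
 [552.9 128.8   4. ]]
rear z41 [[577.1  -5.   41. ]
 [554.2 130.7  41. ]] 137.63246649834227 9.59572230786226
```

Organizer pose: origin about (503.5, 51.5), yaw 9.7°, gasket front edge at about z 55. Next I'll go over the bay and lower the separator to just above the floor.

Run:
```python
from h import *
print(rel((493.6,49.8,20),(180,0,-170.3)))
```

```text
(array([-32.8,   3.6, 219.5]), array([-0.0003,  0.0019,  0.0037]))
```

>>> servo_tool(
  plan=[
    [[-33, 3.5, 20, 0, 0, 0, 0], [-33, 3.5, 60, 0, 0, 0, 0], [-33, 3.5, 110, 0, 0, 0, 0], [-33, 3.5, 150, 0, 0, 0, 0], [-33, 3.5, 180, 0, 0, 0, 0], [-33, 3.5, 205, 0, 0, 0, 0], [-33, 3.5, 218, 0, 0, 0, 0], [-33, 3.5, 218, 0, 0, 0, 0], [-33, 3.5, 218, 0, 0, 0, 0]],
  ],
)

```text
time_s: 6.25
ee_pos: [493.8, 50.2, 20.9]
ee_rot: [-180.0, 0.0, -170.0]
force: [0.5, -0.4, -1.3]
gripper_width: 18.0
```

Run:
```python
from h import *
f=wrist('w5'); s=state(); print(f['ep'],f['er'],s['time_s'],s['gripper_width'],s['force'])
shot('side','side5')
g=load('side5')['color'][130:260,180:300]; a=cv2.resize(g,None,fx=3.3,fy=3.3,interpolation=cv2.INTER_CUBIC); b=cv2.resize(f['color'][100:300,170:390],None,fx=1.8,fy=1.8)
h=max(a.shape[0],b.shape[0]); pad=lambda i:cv2.copyMakeBorder(i,0,h-i.shape[0],0,0,0)
cv2.imwrite('pics/c5.png',np.hstack([pad(a),pad(b)])[:,:,::-1])
```

```text
[493.75749028  50.17768886  20.88776195] [-1.79991914e+02  3.04646582e-02 -1.70032253e+02] 6.3 17.769057809466922 [0.0036193  0.753844   0.13615681]
```

View pics/c5.png

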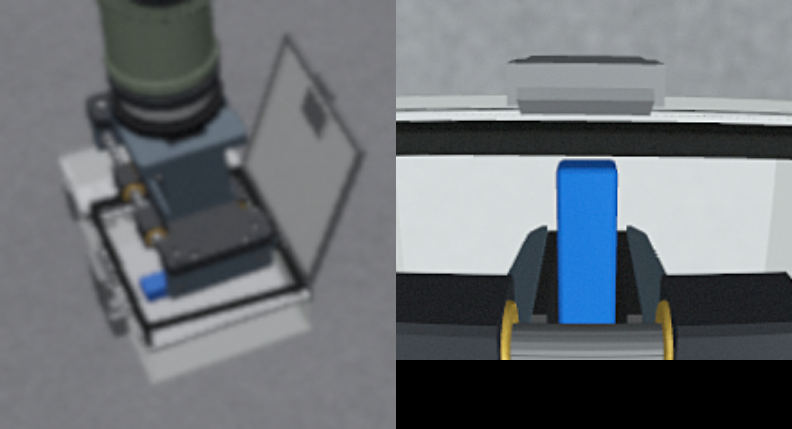

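The separator is inside the bay, with clearance to the front gasket. Now lowering it gently.

>>> servo_tool(
  plan=[
    [[0, 0, 4, 0, 0, 0, 0], [0, 0, 7, 0, 0, 0, 0], [0, 0, 9, 0, 0, 0, 0], [0, 0, 9, 0, 0, 0, 0], [0, 0, 9, 0, 0, 0, 0]],
  ],
)

```text
time_s: 6.85
ee_pos: [492.6, 50.2, 12.0]
ee_rot: [-180.0, 0.0, -170.0]
force: [-0.1, 0.2, 1.0]
gripper_width: 18.1
```

>>> servo_tool(
  plan=[
    [[0, 0, 1, 0, 0, 0, 0], [0, 0, 1.5, 0, 0, 0, 0], [0, 0, 1.5, 0, 0, 0, 0]],
  ],
)

```text
time_s: 7.15
ee_pos: [492.5, 50.2, 10.4]
ee_rot: [-180.0, -0.0, -170.0]
force: [0.6, -0.3, -0.6]
gripper_width: 17.5
```

>>> servo_tool(
  plan=[
    [[0, 0, 1, 0, 0, 0, 0], [0, 0, 1.5, 0, 0, 0, 0], [0, 0, 1.5, 0, 0, 0, 0]],
  ],
)

```text
time_s: 7.45
ee_pos: [492.6, 50.2, 10.0]
ee_rot: [-180.0, 0.0, -170.0]
force: [-2.6, 0.4, 9.5]
gripper_width: 17.9
```

Contact with the floor came at z 10, as predicted. Releasing and lifting.

>>> servo_tool(
  plan=[
    [[0, 0, -0.8, 0, 0, 0, 0], [0, 0, -0.8, 0, 0, 0, 0.4], [0, 0, -0.8, 0, 0, 0, 0.4], [0, 0, -0.8, 0, 0, 0, 0.4], [0, 0, -0.8, 0, 0, 0, 0.4], [0, 0, -20, 0, 0, 0, 0.4], [0, 0, -60, 0, 0, 0, 0.4], [0, 0, -110, 0, 0, 0, 0.4], [0, 0, -160, 0, 0, 0, 0.4], [0, 0, -210, 0, 0, 0, 0.3], [0, 0, -250, 0, 0, 0, 0], [0, 0, -250, 0, 0, 0, 0]],
  ],
)

```text
time_s: 8.65
ee_pos: [495.6, 50.5, 265.0]
ee_rot: [-179.9, 0.7, -170.0]
force: [1.2, -0.1, -0.0]
gripper_width: 15.3
```

Run:
```python
from h import *
f=wrist('w6'); s=state(); print(f['ep'],f['er'],s['time_s'],s['gripper_width'],s['force'])
shot('side','side6'); shot('scene','scene6')
g=load('side6')['color'][130:260,180:300]; a=cv2.resize(g,None,fx=3.3,fy=3.3,interpolation=cv2.INTER_CUBIC); b=cv2.resize(f['color'][100:300,170:390],None,fx=1.8,fy=1.8)
h=max(a.shape[0],b.shape[0]); pad=lambda i:cv2.copyMakeBorder(i,0,h-i.shape[0],0,0,0)
cv2.imwrite('pics/c6.png',np.hstack([pad(a),pad(b)])[:,:,::-1])
g=load('scene6')['color'][160:240,240:350];cv2.imwrite('pics/c6s.png',cv2.resize(g,None,fx=6,fy=6,interpolation=cv2.INTER_CUBIC)[:,:,::-1])
```

```text
[495.64035141  50.49338028 264.98110185] [-179.9247164     0.72742433 -170.0170065 ] 8.7 11.567311569139545 [ 0.12490653  0.15388251 -0.21632236]
```

View pics/c6.png

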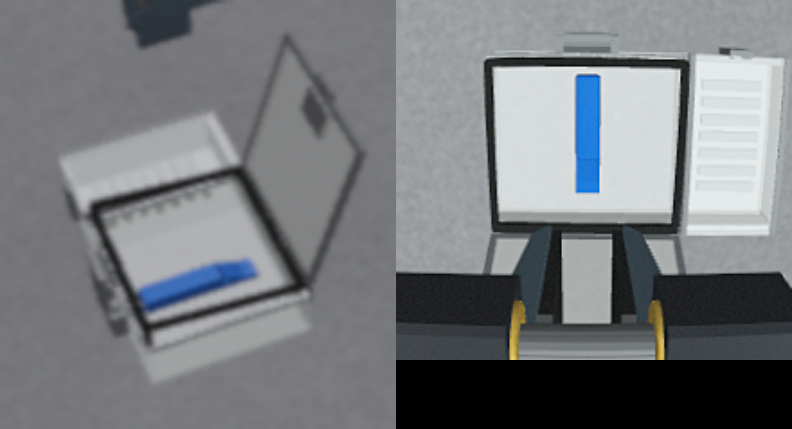

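View pics/c6s.png

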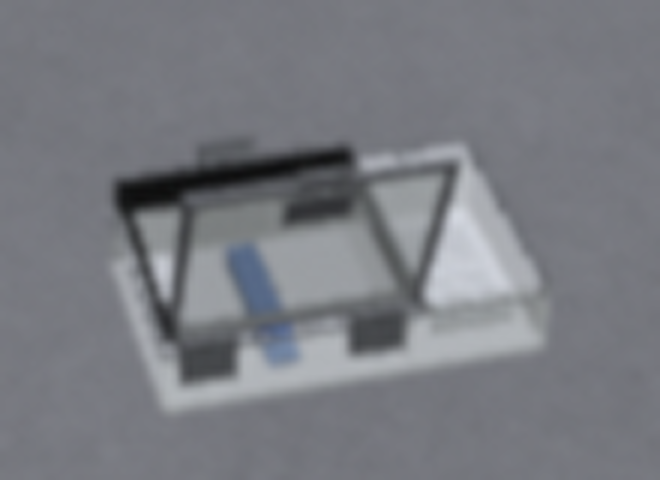

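The separator lies flat and straight in the bay (wrist crop 587,133). Next is the lid's free edge, triangulated from the scene and side views.

```bash
cat > lid.py <<'E'
from h import *
fs,fc=load('side6'),load('scene6')
y=np.radians(9.7); o=np.array([503.5,51.5])
def org(p): d=np.array(p[:2])-o; return np.array([d[0]*np.cos(y)+d[1]*np.sin(y),-d[0]*np.sin(y)+d[1]*np.cos(y),p[2]])
def world(p): return np.array([o[0]+p[0]*np.cos(y)-p[1]*np.sin(y),o[1]+p[0]*np.sin(y)+p[1]*np.cos(y),p[2]])
def rayof(f,uv):
    R,t=ext(f); c=-R.T@t; d=np.array([(uv[0]-f['cx'])/f['fx'],(uv[1]-f['cy'])/f['fy'],1])@R; return c,d
if __name__=='__main__':
    for s,c in(((287,38),(458,165)),((362,155),(188,203))):
        c1,d1=rayof(fs,(s[0]/3.3+180,s[1]/3.3+130)); c2,d2=rayof(fc,(c[0]/6+240,c[1]/6+160))
        k=np.linalg.lstsq(np.c_[d1,-d2],c2-c1,rcond=None)[0]; p=(c1+k[0]*d1+c2+k[1]*d2)/2
        q=org(p); print(p.round(1),np.linalg.norm(c1+k[0]*d1-c2-k[1]*d2).round(1),'org',q.round(1),'ang',np.arctan2(q[2]-50,-(q[0]-64)),'r',np.hypot(q[2]-50,q[0]-64))
    for t in(2.05,1.93,1.8): print(t,64-126*np.cos(t),50+126*np.sin(t))
E
python3 lid.py
```

```text
[592.3 133.4 160.8] 0.7 org [101.3  65.8 160.8] ang 1.8957713536806815 r 116.96482999797408
[613.9   4.4 162.4] 1.8 org [100.9 -65.  162.4] ang 1.887527705314433 r 118.32795511880289
2.05 122.0951591134658 161.8076584478053
1.93 108.29263408456094 167.95830859185457
1.8 92.62746393132898 172.70480149065259
```

The lid stands at about 1.9 rad, free edge near organizer x 103, z 168. I'll go behind it with the tool turned to yaw 99.7°, so tool y is organizer +x.

Run:
```python
from h import *
from lid import *
t=world((150,0,250)); print(t,rel(t,(180,0,99.7)))
for n in('side6',):
    P=cloud(load(n)); m=(P[...,2]>75)&(np.abs(P[...,0]-680)<250)&(np.abs(P[...,1])<300); q=np.array([org(p) for p in P[m]])
    k=(q[:,0]>90); 
    for lo in range(60,400,40):
        s=q[(q[:,0]>lo)&(q[:,0]<lo+40)&(np.abs(q[:,1])<130)]; print(lo,len(s),s[:,2].max().round() if len(s) else 0)
```

```text
[651.35552036  76.77340693 250.        ] (array([-161.7,   -1.4,    7.7]), array([-1.3000e-03, -1.4000e-03,  1.5757e+00]))
60 1208 173.0
100 61 175.0
140 0 0
180 0 0
220 0 0
260 0 0
300 0 0
340 0 0
380 0 0
```

>>> servo_tool(
  plan=[
    [[-40, 0, 5, 0, 0, 0.15, 0], [-80, 0, 5, 0, 0, 0.3, 0], [-120, -1, 5, 0, 0, 0.45, 0], [-162, -1, 5, 0, 0, 0.6, 0], [-162, -1, 5, 0, 0, 0.75, 0], [-162, -1, 5, 0, 0, 0.9, 0], [-162, -1, 5, 0, 0, 1.05, 0], [-162, -1, 5, 0, 0, 1.2, 0], [-162, -1, 5, 0, 0, 1.35, 0], [-162, -1, 5, 0, 0, 1.5, 0], [-162, -1, 5, 0, 0, 1.575, 0], [-162, -1, 5, 0, 0, 1.575, 0], [-162, -1, 5, 0, 0, 1.575, 0]],
  ],
)

```text
time_s: 10.1
ee_pos: [651.7, 77.3, 252.0]
ee_rot: [-179.8, -0.0, 99.8]
force: [-0.1, 0.3, 0.4]
gripper_width: 0.4
```

Run:
```python
from h import *
from lid import *
s=state(); print(s['time_s'],s['ee_pos'],s['ee_rot'],s['gripper_width'],org(s['ee_pos']))
f=load('w6')
shot('side','side7'); g=load('side7')['color'][60:260,160:400]; cv2.imwrite('pics/c7.png',cv2.resize(g,None,fx=3,fy=3)[:,:,::-1])
```

```text
10.1 [651.69513683  77.25207224 252.03295148] [-1.79809267e+02 -6.29214397e-03  9.98378101e+01] 0.4144750442331861 [150.41541115   0.41460029 252.03295148]
```

View pics/c7.png

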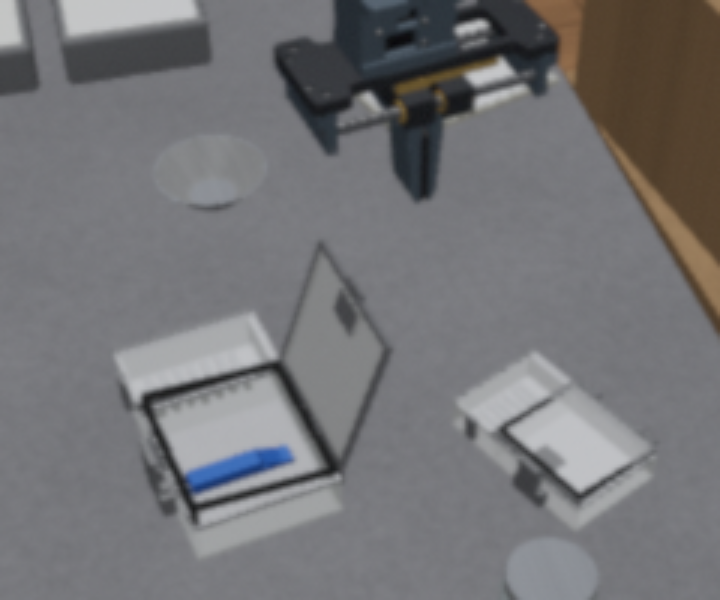

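The side view shows the closed fingers behind the lid at (425,170) with a clear path. Working out the push arc.

Run:
```python
import numpy as np
for t in(1.57,1.4,1.2,1.0,.8,.6,.5,.4,.3,.25,.2):
    r=np.interp(t,[0,1.57],[115.5,106]); x=64-r*np.cos(t)+2*np.sin(t)+13.5; z=50+r*np.sin(t)+2*np.cos(t); print(t,'x',x.round(1),'z',z.round(1),'tool y',(x-150.4).round(1),'tool z',(252-z).round(1))
```

```text
1.57 x 79.4 z 156.0 tool y -71.0 tool z 96.0
1.4 x 61.3 z 155.8 tool y -89.1 tool z 96.2
1.2 x 40.1 z 151.6 tool y -110.3 tool z 100.4
1.0 x 20.0 z 143.2 tool y -130.4 tool z 108.8
0.8 x 1.8 z 130.8 tool y -148.6 tool z 121.2
0.6 x -13.7 z 114.8 tool y -164.1 tool z 137.2
0.5 x -20.2 z 105.7 tool y -170.6 tool z 146.3
0.4 x -25.9 z 95.9 tool y -176.3 tool z 156.1
0.3 x -30.5 z 85.5 tool y -180.9 tool z 166.5
0.25 x -32.4 z 80.1 tool y -182.8 tool z 171.9
0.2 x -34.1 z 74.7 tool y -184.5 tool z 177.3
```

>>> servo_tool(
  plan=[
    [[0, 0, 40, 0, 0, 0, 0], [0, 0, 80, 0, 0, 0, 0], [0, 0, 107, 0, 0, 0, 0], [0, -10, 107, 0, 0, 0, 0], [0, -20, 107, 0, 0, 0, 0], [0, -25, 107, 0, 0, 0, 0], [0, -30, 107, 0, 0, 0, 0], [0, -35, 107, 0, 0, 0, 0], [0, -40, 107, 0, 0, 0, 0], [0, -45, 106, 0, 0, 0, 0], [0, -50, 105, 0, 0, 0, 0]],
  ],
)

```text
time_s: 11.25
ee_pos: [602.8, 68.8, 149.3]
ee_rot: [180.0, 0.0, 99.7]
force: [0.2, 1.3, 0.4]
gripper_width: 0.5
```

Run:
```python
from h import *
from lid import *
s=state(); print(s['time_s'],s['force'],org(s['ee_pos']))
shot('side','side8'); g=load('side8')['color'][60:260,160:400]; cv2.imwrite('pics/c8.png',cv2.resize(g,None,fx=3,fy=3)[:,:,::-1])
```

```text
11.25 [0.20401412 1.25257875 0.36666434] [100.84553516   0.36004741 149.26288989]
```

View pics/c8.png

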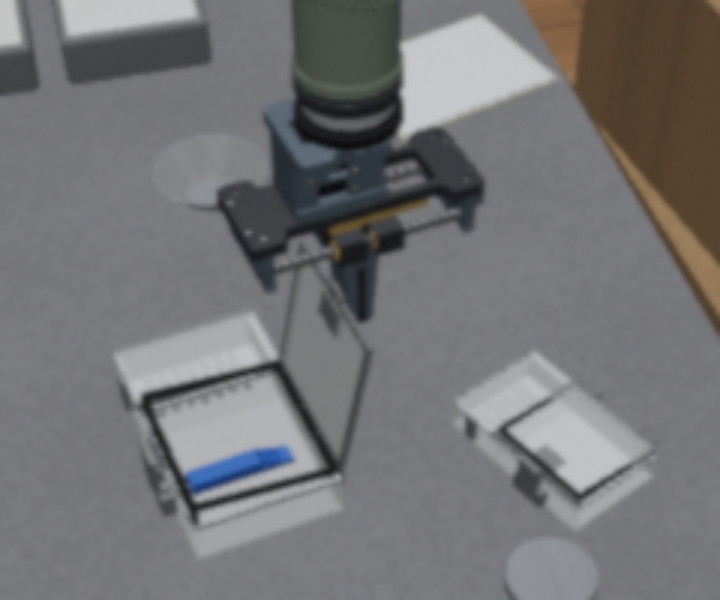

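The lid follows the finger. Continuing over the top along the arc.

>>> servo_tool(
  plan=[
    [[0, -7, -2, 0, 0, 0, 0], [0, -14, -5, 0, 0, 0, 0], [0, -21, -7, 0, 0, 0, 0], [0, -27, -7, 0, 0, 0, 0], [0, -33, -7, 0, 0, 0, 0], [0, -39, -6.5, 0, 0, 0, 0], [0, -46, -5.5, 0, 0, 0, 0], [0, -53, -4, 0, 0, 0, 0], [0, -60, -2.5, 0, 0, 0, 0], [0, -67, 0, 0, 0, 0, 0], [0, -74, 3, 0, 0, 0, 0], [0, -80, 6, 0, 0, 0, 0], [0, -80, 6, 0, 0, 0, 0]],
  ],
)

```text
time_s: 12.6
ee_pos: [522.8, 55.1, 142.3]
ee_rot: [-179.9, -0.0, 99.7]
force: [0.1, 0.6, -0.2]
gripper_width: 0.5
```

Run:
```python
from h import *
from lid import *
s=state(); print(s['time_s'],s['force'],org(s['ee_pos']))
shot('side','side9'); g=load('side9')['color'][60:260,160:400]; cv2.imwrite('pics/c9.png',cv2.resize(g,None,fx=3,fy=3)[:,:,::-1])
```

```text
12.6 [ 0.07009467  0.57096638 -0.15843171] [ 19.604709     0.30090847 142.34392759]
```

View pics/c9.png

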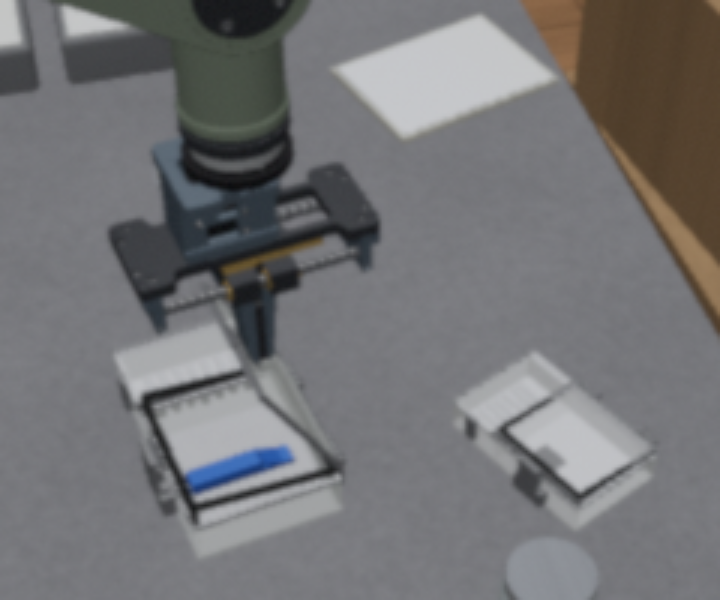

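The lid is past vertical, at about 1 rad. Continuing down to about 0.3 rad.

>>> servo_tool(
  plan=[
    [[0, -6, 3.5, 0, 0, 0, 0], [0, -12, 7.5, 0, 0, 0, 0], [0, -18, 11.5, 0, 0, 0, 0], [0, -23, 16.5, 0, 0, 0, 0], [0, -28, 22, 0, 0, 0, 0], [0, -33, 27.5, 0, 0, 0, 0], [0, -37, 33, 0, 0, 0, 0], [0, -41, 40, 0, 0, 0, 0], [0, -45.5, 46.5, 0, 0, 0, 0], [0, -48, 52, 0, 0, 0, 0], [0, -50, 57, 0, 0, 0, 0], [0, -50, 57, 0, 0, 0, 0]],
  ],
)

```text
time_s: 13.85
ee_pos: [474.1, 46.8, 85.2]
ee_rot: [-179.9, -0.0, 99.7]
force: [0.4, 0.3, 0.0]
gripper_width: 0.4
```

Run:
```python
from h import *
from lid import *
s=state(); print(s['time_s'],s['force'],org(s['ee_pos']))
shot('side','side10'); g=load('side10')['color'][60:260,160:400]; cv2.imwrite('pics/c10.png',cv2.resize(g,None,fx=3,fy=3)[:,:,::-1])
f=wrist('w10')
```

```text
13.85 [0.3643367  0.33723398 0.0125229 ] [-29.75349742   0.28823009  85.16277213]
```

View pics/c10.png

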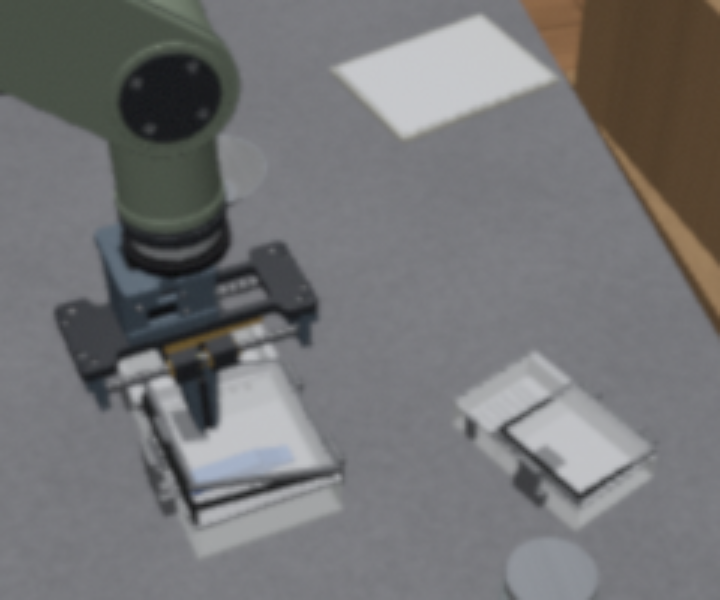

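View pics/w10.png

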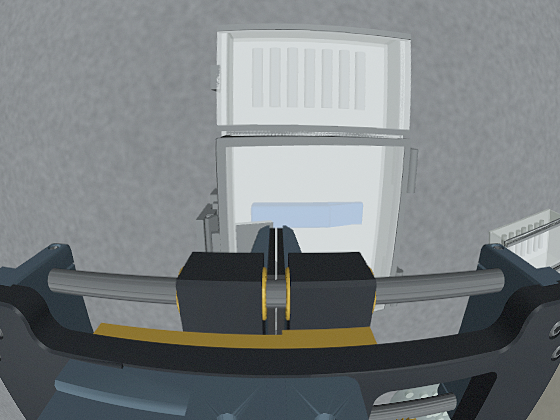

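The lid is low and the grey pad shows just left of the fingers at (250,235). I'll shift about 10 mm toward the pad centre, then descend by feel.

>>> servo_tool(
  plan=[
    [[0, -3, -4, 0, 0, 0, 0], [0, -8, -4, 0, 0, 0, 0], [0, -11, -2, 0, 0, 0, 0], [0, -11, 1, 0, 0, 0, 0], [0, -11, 4, 0, 0, 0, 0], [0, -11, 7, 0, 0, 0, 0], [0, -11, 7, 0, 0, 0, 0]],
  ],
)

```text
time_s: 14.65
ee_pos: [463.8, 45.0, 78.4]
ee_rot: [-179.9, -0.0, 99.7]
force: [0.0, -0.3, 0.3]
gripper_width: 0.2
```

Run:
```python
from h import *
from lid import *
s=state(); print(s['time_s'],s['force'],org(s['ee_pos']))
f=wrist('w11'); g=f['color'][120:300,180:400]; cv2.imwrite('pics/c11.png',cv2.resize(g,None,fx=3,fy=3,interpolation=cv2.INTER_CUBIC)[:,:,::-1])
```

```text
14.65 [ 0.04071337 -0.26986032  0.30251119] [-40.27235022   0.2714128   78.36433852]
```

View pics/c11.png

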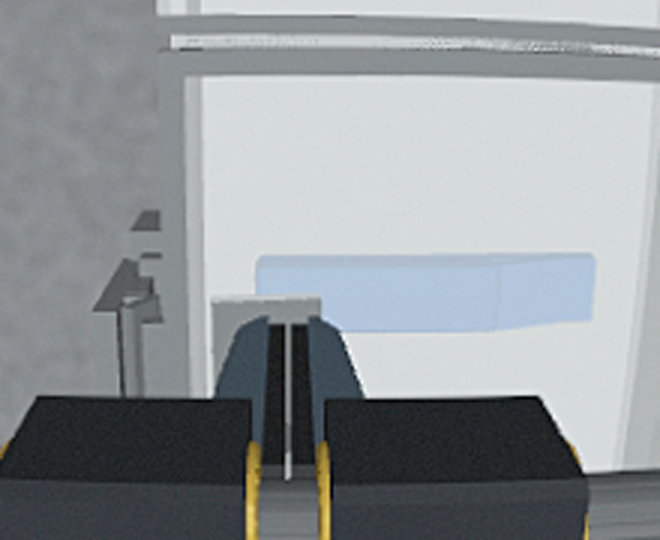

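The fingers sit over the pad, about 3 mm to the right of its centre. I'll correct that and descend.

>>> servo_tool(
  plan=[
    [[0, -2.5, 1, 0, 0, 0, 0], [0, -2.5, 2.5, 0, 0, 0, 0], [0, -2.5, 4, 0, 0, 0, 0], [0, -2.5, 4, 0, 0, 0, 0]],
  ],
)

```text
time_s: 15.1
ee_pos: [461.5, 44.6, 74.8]
ee_rot: [-180.0, 0.0, 99.7]
force: [0.0, -0.7, -0.1]
gripper_width: 0.4
```

>>> servo_tool(
  plan=[
    [[0, 0, 1, 0, 0, 0, 0], [0, 0, 2, 0, 0, 0, 0], [0, 0, 3, 0, 0, 0, 0], [0, 0, 3, 0, 0, 0, 0]],
  ],
)

```text
time_s: 15.5
ee_pos: [461.5, 44.6, 71.8]
ee_rot: [-180.0, 0.0, 99.7]
force: [-0.9, 0.9, -0.4]
gripper_width: 0.5
```

>>> servo_tool(
  plan=[
    [[0, 0, 1, 0, 0, 0, 0], [0, 0, 2, 0, 0, 0, 0], [0, 0, 3, 0, 0, 0, 0], [0, 0, 3, 0, 0, 0, 0]],
  ],
)

```text
time_s: 15.9
ee_pos: [461.4, 44.6, 68.8]
ee_rot: [-180.0, 0.0, 99.7]
force: [0.2, 0.3, -0.8]
gripper_width: 0.1
```

>>> servo_tool(
  plan=[
    [[0, 0, 0.7, 0, 0, 0, 0], [0, 0, 1.3, 0, 0, 0, 0], [0, 0, 2, 0, 0, 0, 0], [0, 0, 2, 0, 0, 0, 0]],
  ],
)

```text
time_s: 16.3
ee_pos: [461.5, 44.6, 66.8]
ee_rot: [-180.0, 0.0, 99.7]
force: [0.5, 0.3, -0.3]
gripper_width: 0.7
```

>>> servo_tool(
  plan=[
    [[0, 0, 0.7, 0, 0, 0, 0], [0, 0, 1.3, 0, 0, 0, 0], [0, 0, 2, 0, 0, 0, 0], [0, 0, 2, 0, 0, 0, 0]],
  ],
)

```text
time_s: 16.7
ee_pos: [461.5, 44.5, 64.9]
ee_rot: [-180.0, 0.0, 99.7]
force: [0.2, -0.2, 1.3]
gripper_width: 0.7
```

>>> servo_tool(
  plan=[
    [[0, 0, 0.5, 0, 0, 0, 0], [0, 0, 1, 0, 0, 0, 0], [0, 0, 1.5, 0, 0, 0, 0], [0, 0, 1.5, 0, 0, 0, 0]],
  ],
)

```text
time_s: 17.1
ee_pos: [461.4, 44.5, 63.5]
ee_rot: [-180.0, 0.0, 99.7]
force: [-1.2, 0.5, 2.5]
gripper_width: 0.4
```

>>> servo_tool(
  plan=[
    [[0, 0, 0.5, 0, 0, 0, 0], [0, 0, 1, 0, 0, 0, 0], [0, 0, 1.5, 0, 0, 0, 0], [0, 0, 1.5, 0, 0, 0, 0]],
  ],
)

```text
time_s: 17.5
ee_pos: [461.3, 44.5, 62.3]
ee_rot: [-180.0, 0.0, 99.7]
force: [-2.6, 0.0, 6.4]
gripper_width: 0.2
```

>>> servo_tool(
  plan=[
    [[0, 0, 0.5, 0, 0, 0, 0], [0, 0, 1, 0, 0, 0, 0], [0, 0, 1.5, 0, 0, 0, 0], [0, 0, 1.5, 0, 0, 0, 0]],
  ],
)

```text
time_s: 17.9
ee_pos: [461.1, 44.5, 60.9]
ee_rot: [-180.0, 0.0, 99.7]
force: [-2.5, -0.8, 7.9]
gripper_width: 0.4
```

>>> servo_tool(
  plan=[
    [[0, 0, 0.4, 0, 0, 0, 0], [0, 0, 0.8, 0, 0, 0, 0], [0, 0, 1, 0, 0, 0, 0], [0, 0, 1, 0, 0, 0, 0]],
  ],
)

```text
time_s: 18.3
ee_pos: [461.1, 44.5, 60.0]
ee_rot: [-180.0, 0.0, 99.7]
force: [-2.7, -0.1, 8.4]
gripper_width: 0.4
```

>>> servo_tool(
  plan=[
    [[0, 0, 0.4, 0, 0, 0, 0], [0, 0, 0.8, 0, 0, 0, 0], [0, 0, 1, 0, 0, 0, 0], [0, 0, 1, 0, 0, 0, 0]],
  ],
)

```text
time_s: 18.7
ee_pos: [461.0, 44.5, 59.1]
ee_rot: [-179.9, 0.0, 99.7]
force: [-3.9, -0.3, 10.3]
gripper_width: 0.7
```

>>> servo_tool(
  plan=[
    [[0, 0, 0.3, 0, 0, 0, 0], [0, 0, 0.6, 0, 0, 0, 0], [0, 0, 0.6, 0, 0, 0, 0]],
  ],
)

```text
time_s: 19.0
ee_pos: [460.9, 44.5, 58.5]
ee_rot: [-179.9, 0.0, 99.7]
force: [-4.3, -0.2, 9.8]
gripper_width: 0.4
```

>>> servo_tool(
  plan=[
    [[0, 0, 0.3, 0, 0, 0, 0], [0, 0, 0.6, 0, 0, 0, 0], [0, 0, 0.6, 0, 0, 0, 0]],
  ],
)

```text
time_s: 19.3
ee_pos: [460.9, 44.5, 57.7]
ee_rot: [-179.9, 0.0, 99.7]
force: [-2.9, -0.8, 8.0]
gripper_width: 0.5
```

>>> servo_tool(
  plan=[
    [[0, 0, 0.3, 0, 0, 0, 0], [0, 0, 0.6, 0, 0, 0, 0], [0, 0, 0.6, 0, 0, 0, 0]],
  ],
)

```text
time_s: 19.6
ee_pos: [460.8, 44.5, 57.0]
ee_rot: [-179.9, 0.0, 99.7]
force: [-3.0, -1.0, 7.9]
gripper_width: 0.3
```

>>> servo_tool(
  plan=[
    [[0, 0, 0.3, 0, 0, 0, 0], [0, 0, 0.6, 0, 0, 0, 0], [0, 0, 0.6, 0, 0, 0, 0]],
  ],
)

```text
time_s: 19.9
ee_pos: [460.8, 44.4, 56.3]
ee_rot: [-179.9, 0.0, 99.7]
force: [-3.2, -0.8, 7.0]
gripper_width: 0.4
```

>>> servo_tool(
  plan=[
    [[0, 0, 0.3, 0, 0, 0, 0], [0, 0, 0.6, 0, 0, 0, 0], [0, 0, 0.6, 0, 0, 0, 0]],
  ],
)

```text
time_s: 20.2
ee_pos: [460.7, 44.4, 55.6]
ee_rot: [-179.9, 0.0, 99.7]
force: [-3.3, -1.1, 5.8]
gripper_width: 0.7
```

>>> servo_tool(
  plan=[
    [[0, 0, 0.3, 0, 0, 0, 0], [0, 0, 0.5, 0, 0, 0, 0], [0, 0, 0.5, 0, 0, 0, 0]],
  ],
)

```text
time_s: 20.5
ee_pos: [460.7, 44.4, 54.9]
ee_rot: [-179.9, 0.0, 99.7]
force: [-3.0, -0.4, 5.1]
gripper_width: 0.2
```

>>> servo_tool(
  plan=[
    [[0, 0, 0.3, 0, 0, 0, 0], [0, 0, 0.5, 0, 0, 0, 0], [0, 0, 0.5, 0, 0, 0, 0]],
  ],
)

```text
time_s: 20.8
ee_pos: [460.7, 44.4, 54.6]
ee_rot: [-179.9, 0.0, 99.7]
force: [-3.4, -0.5, 7.2]
gripper_width: 0.4
```

>>> servo_tool(
  plan=[
    [[0, 0, 0.3, 0, 0, 0, 0], [0, 0, 0.5, 0, 0, 0, 0], [0, 0, 0.5, 0, 0, 0, 0]],
  ],
)

```text
time_s: 21.1
ee_pos: [460.7, 44.4, 54.2]
ee_rot: [-179.9, 0.0, 99.7]
force: [-4.7, -1.2, 8.2]
gripper_width: 0.6
```

Force dropped to 5 N and is rising again, so I'm near the firm stop. Continuing slowly to 12 N.

>>> servo_tool(
  plan=[
    [[0, 0, 0.3, 0, 0, 0, 0], [0, 0, 0.5, 0, 0, 0, 0], [0, 0, 0.5, 0, 0, 0, 0]],
  ],
)

```text
time_s: 21.4
ee_pos: [460.7, 44.4, 54.0]
ee_rot: [-179.9, 0.0, 99.7]
force: [-5.9, -0.7, 10.6]
gripper_width: 0.6
```

>>> servo_tool(
  plan=[
    [[0, 0, 0.3, 0, 0, 0, 0], [0, 0, 0.4, 0, 0, 0, 0], [0, 0, 0.4, 0, 0, 0, 0]],
  ],
)

```text
time_s: 21.7
ee_pos: [460.7, 44.4, 53.9]
ee_rot: [-179.9, 0.0, 99.7]
force: [-5.5, -1.7, 14.4]
gripper_width: 0.5
```

The firm stop is felt at z 53.9 with 14 N. I'll let go and check that it stays.

>>> servo_tool(
  plan=[
    [[0, 0, 0, 0, 0, 0, 0], [0, 0, -1.5, 0, 0, 0, 0], [0, 0, -4, 0, 0, 0, 0], [0, 0, -10, 0, 0, 0, 0], [0, 0, -40, 0, 0, 0, 0], [0, 0, -90, 0, 0, 0, 0], [0, 0, -140, 0, 0, 0, 0], [-40, 0, -160, 0, 0, 0, 0], [-80, 0, -160, 0, 0, 0, 0], [-80, 0, -160, 0, 0, 0, 0]],
  ],
)

```text
time_s: 22.7
ee_pos: [476.7, -37.6, 214.3]
ee_rot: [179.8, 0.2, 99.5]
force: [-0.6, 0.6, -0.4]
gripper_width: 0.4
```

Run:
```python
from h import *
from lid import *
s=state(); print(s['time_s'],s['force'],org(s['ee_pos']))
f=wrist('w12'); g=f['color'][0:260,140:440]; cv2.imwrite('pics/c12.png',cv2.resize(g,None,fx=2.3,fy=2.3,interpolation=cv2.INTER_CUBIC)[:,:,::-1])
shot('side','side12'); shot('scene','scene12'); g=load('side12')['color'][110:280,160:400]; cv2.imwrite('pics/c12s.png',cv2.resize(g,None,fx=3.3,fy=3.3,interpolation=cv2.INTER_CUBIC)[:,:,::-1])
```

```text
22.7 [-0.57572976  0.63983533 -0.36827985] [-41.40708625 -83.3416747  214.30159931]
```

View pics/c12.png

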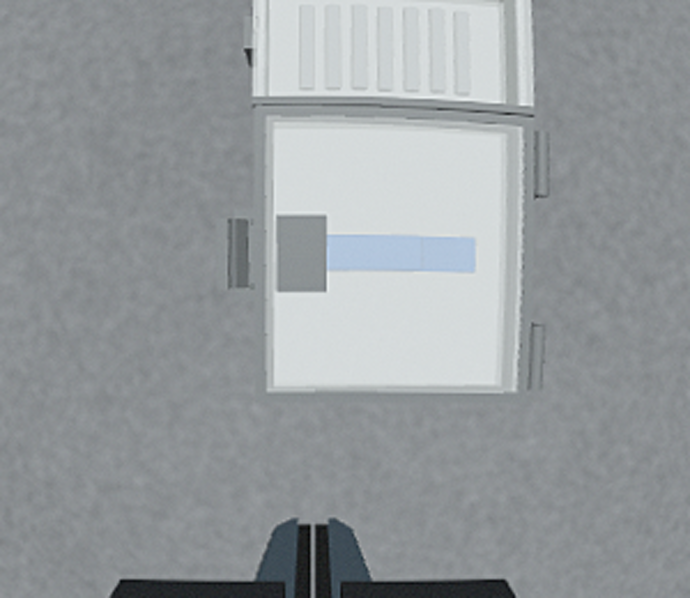

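View pics/c12s.png

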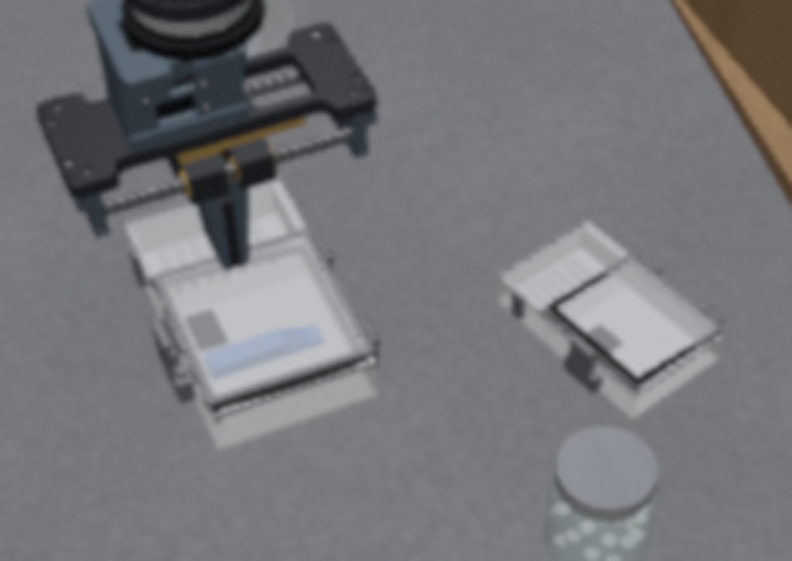

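Lid looks down, with the catch at (238,253) beside the lid edge. I'll check the lid's height by stereo with a second wrist view.

>>> servo_tool(
  plan=[
    [[0, 45, 0, 0, 0, 0, 0], [0, 90, 0, 0, 0, 0, 0], [0, 90, 0, 0, 0, 0, 0], [0, 90, 0, 0, 0, 0, 0], [0, 90, 0, 0, 0, 0, 0]],
  ],
)

```text
time_s: 23.35
ee_pos: [562.6, -18.3, 212.6]
ee_rot: [-179.9, -0.0, 99.8]
force: [-0.9, 0.7, 0.6]
gripper_width: 0.6
```

Run:
```python
from h import *
from lid import *
f=wrist('w13'); g0=load('w12')
def pad(f):
    g=f['color'].astype(int).sum(2)//3; m=((g>120)&(g<150)).astype(np.uint8)*255
    m=cv2.morphologyEx(m,cv2.MORPH_OPEN,np.ones((3,3)));k,l,s,c=cv2.connectedComponentsWithStats(m)
    return [(c[i].round(1).tolist(),s[i].tolist()) for i in range(1,k) if 400<s[i,4]<1500]
print(pad(g0),pad(f))
g=f['color'][0:260,140:440]; cv2.imwrite('pics/c13.png',cv2.resize(g,None,fx=2.3,fy=2.3,interpolation=cv2.INTER_CUBIC)[:,:,::-1])
```

```text
[([270.9, 109.6], [261, 94, 21, 33, 678]), ([113.2, 292.3], [49, 284, 127, 16, 488]), ([436.7, 292.4], [376, 284, 127, 16, 445]), ([454.7, 311.5], [443, 297, 24, 36, 497]), ([385.9, 324.8], [372, 304, 33, 40, 839]), ([548.4, 400.9], [527, 366, 33, 54, 928])] [([186.1, 116.8], [176, 101, 21, 33, 621]), ([113.5, 292.3], [49, 284, 127, 16, 494]), ([436.7, 292.4], [376, 284, 127, 16, 445]), ([548.4, 400.9], [527, 366, 33, 54, 928]), ([7.7, 406.4], [0, 385, 24, 35, 454]), ([407.5, 394.0], [377, 385, 60, 20, 565])]
```

View pics/c13.png

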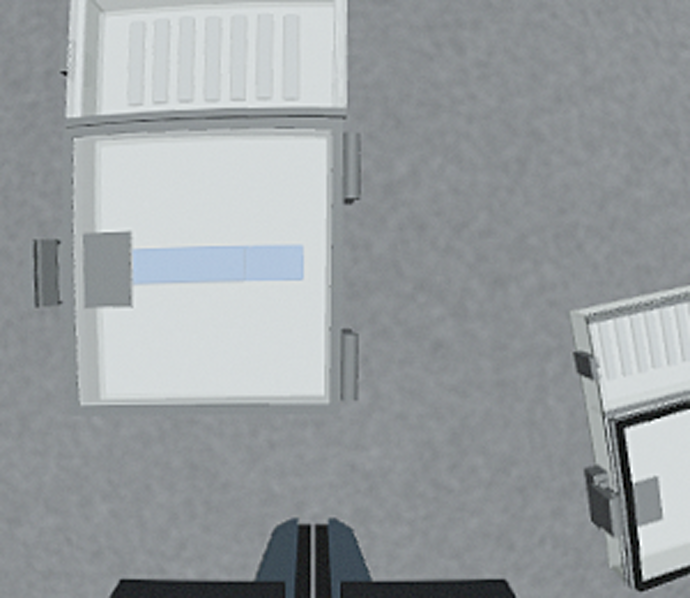

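Run:
```python
from h import *
from lid import *
a,b=load('w12'),load('w13')
S=lambda p:np.array(p,float)/2.3+[140-.28,-.28]
names=['pad TL','TR','BL','BR','hinge TR lid','hinge BR lid','front TL lid','catch']
pa=S([(277,214.5),(327,214.5),(277,292),(327,292)]); pb=S([(83.5,233.5),(131.5,231.5),(84,307.5),(132,306.5)])
for t in tri(a,pa,b,pb): q=org(t[:3]); print(q.round(1),t[3].round(1))
t=tri(a,[(270.9,109.6)],b,[(186.1,116.8)])[0]; print('centre',org(t[:3]).round(1),t[3])
print('sep floor z4 pred',org(wplane(b,S([(303,262)]),10)[0]).round(1))
# range map
for n in('side12','scene12'):
    f=load(n); P=cloud(f)
    p0=world((-42,0,56)); R,tt=ext(f); c=R@p0+tt; u,v=int(c[0]/c[2]*f['fx']+f['cx']),int(c[1]/c[2]*f['fy']+f['cy']); print(n,u,v,org(P[v-1:v+2,u-1:u+2].reshape(-1,3).mean(0)).round(1))
d=[]
for n0,n1 in(('side0','side12'),('scene0','scene12')):
    x,y=load(n0)['color'],load(n1)['color']; m=(cv2.absdiff(x,y).max(2)>40).astype(np.uint8); k,l,s,c=cv2.connectedComponentsWithStats(m); print(n0,[ (c[i].round().tolist(),int(s[i,4])) for i in range(1,k) if s[i,4]>25])
```

```text
[-53.2  15.9  55.6] 0.3
[-31.5  15.8  53.1] 0.6
[-53.4 -17.9  57.1] 0.4
[-31.6 -18.2  54.6] 0.1
centre [-42.6  -1.   55.8] 0.07422516766687118
sep floor z4 pred [44.   0.4 10. ]
side12 223 207 [-42.    5.6  53.7]
scene12 279 191 [-49.7  -1.2  51.9]
side0 [([71.0, 15.0], 287), ([190.0, 81.0], 13124), ([30.0, 21.0], 160), ([8.0, 85.0], 424), ([158.0, 61.0], 125), ([173.0, 62.0], 86), ([57.0, 214.0], 2248), ([18.0, 177.0], 59), ([275.0, 164.0], 46), ([282.0, 193.0], 69), ([12.0, 201.0], 87), ([7.0, 276.0], 259), ([272.0, 330.0], 422), ([2.0, 411.0], 89), ([35.0, 414.0], 290)]
scene0 [([74.0, 14.0], 817), ([227.0, 23.0], 1205), ([257.0, 4.0], 165), ([267.0, 34.0], 376), ([288.0, 53.0], 2202), ([66.0, 37.0], 74), ([83.0, 45.0], 75), ([95.0, 69.0], 656), ([248.0, 51.0], 96), ([270.0, 74.0], 169), ([73.0, 88.0], 480), ([258.0, 79.0], 58), ([243.0, 86.0], 38), ([256.0, 92.0], 44), ([238.0, 94.0], 27), ([269.0, 94.0], 27), ([253.0, 106.0], 273), ([270.0, 102.0], 29), ([239.0, 116.0], 163), ([269.0, 113.0], 28), ([278.0, 127.0], 92), ([258.0, 129.0], 28), ([252.0, 145.0], 91), ([253.0, 152.0], 47), ([286.0, 199.0], 1108), ([183.0, 218.0], 164), ([286.0, 217.0], 28)]
```

Pad centre is at z 55.8, against 53.9 when pressed. An uncaught lid would sit back near 65, where I first felt contact. Frame differences show no change at the jar, excavator or tray. Handing in.

Run:
```python
from h import *
print(job_done()); print(state()['time_s'])
```

```text
the job is handed in; nothing more can be done
None
the job is handed in; nothing more can be done
```

The middle-sized blue separator is lying flat in the open bay, and the lid is down and holding by itself. I handed the job in at about 23 s.

- **Separator:** Of the three sizes I took the one measuring about 90 by 18 mm. I felt the bay floor at about 9.5 N, released it, and later views showed it flat in the bay, also through the closed lid.
- **Lid:** I pushed it over from behind and pressed the pad slowly. The upward push peaked at about 10 N and fell to 5 N. It then met a firm stop at 14.4 N vertical (about 15.5 N in all), which is under the 20 N limit.
- **Still shut:** After letting go, the two-view check put the pad at about z 55.8 mm, against 53.9 mm when pressed. An uncaught lid would have gone back to near 65 mm, where I first felt it. I could not read the catch slide, so the snap is judged from the force drop and that height.
- **Bystanders:** Comparing the scene and side pictures from start and end showed no change at the jar, excavator or tray.

Two checks were weak:
- **Separator height:** My first stereo measurement scattered by more than 10 mm. I relied on the side camera's range reading and on contact instead.
- **Pad tilt:** The individual pad corners gave z 53 to 57 mm, a tilt I put down to measurement noise.

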